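Point out the next piece to sand, and where it goes

ROBOT

A 6-joint arm with a two-finger parallel gripper is mounted at the origin on the work surface. World frame = base frame: x ahead of the robot, y to its left, z up, the work surface at z = 0. Lengths are in mm, angles in rad, forces in N, time in s.
With the tool pointing down it reaches from about 275 to 825 mm from the base axis. Payload 4.9 kg.
Tool frame: the origin (TCP) lies at the very end of the fingers, on their centre line; the grasp point (between the pads) lies 19 mm behind it; z points along the fingers, y is the direction in which the jaws open and shut (so a half turn about z gives the same grasp; the last joint's range is limited). The gripper opens to 85 mm and grips with 20 to 120 N. Pads are 22 mm wide; open, the fingers measure 114 mm over their backs; the gripper's body (76 mm by 85 mm) begins 54 mm behind the grasp point. The pads swing forward as they close: fully open they stand 13 mm farther back than shut.
Start: joints at [0.967, 0.326, -0.193, 1.052, 0, 1.437], TCP at [248.987, 490.432, 231.281] pointing down, gripper open.
Joint ranges: [-2.65, 2.65], [-0.97, 1.79], [-1.3, 1.35], [-1.93, 2.1], [-1.47, 1.37], [-3.14, 3.14]. Speed limits (rad/s): [2.57, 2.57, 3.14, 3.14, 3.14, 3.14].

INTERFACE

Orientations are given as [roll, pitch, yaw] about the fixed x, y, z axes, in that order (R = Rz(yaw) Ry(pitch) Rx(roll)).
In Python, from bench import bot, solve_ik, imaging gives the robot as it stands. Calls block until the motion is done:
- bot.move_ptp(position, orientation): joint-space move of the TCP to a pose.
- bot.movel(position, rot=None, max_speed=150, threshold=None): straight line of the TCP; rot=None keeps the orientation; max_speed is the mean speed in mm/s. With threshold (N) it stops when the force on the tool has changed by that much, and returns True; else False.
- bot.move_j(angles): joint-space move.
- bot.grip(opening, effort=None): opening from 0.0 (shut) to 1.0 (fully open); effort is the grip in N (None keeps the last); returns when the fingers have stopped.
- bot.dwell(seconds).
- solve_ik(position, orientation): joint angles nearest the present ones, or None.
- bot.get_state(): the state.
- imaging.capture(name): name is "scene" or "top" or "wrist"; returns the picture (480x640x3 uint8, blue, green, red); there is no depth.
- imaging.camera_model(name): a dict with "K" (3x3 intrinsics, pixels), "position" and "rotation" of the camera in the world. Camera axes: x right, y up, looking along -z (the intrinsics and any distortion apply to the point x, -y, -z); pixel columns grow to the right and rows downward; lengths in mm; the calibration is good to about 2 mm. A picture is of the moment at which its call begins: read the wrist's pose just before it. camera_model takes no time and is no camera call; for the wrist camera it gives the pose at the moment of the call.
A pose or a line that the arm cannot do raises bot.IKError and nothing moves.
- bot.sign_off(): hands the job in, once; it reports no verdict.
The state is a dict: "t": time; "qpos": joint angles; "joint_velocities": joint speeds; "effort": joint torques, N m; "tcp_pos": TCP position; "orientation": TCP orientation; "contact_force": force on the tool from outside, world axes, zero at the start; "wrist_torque": the same for the moment, N m; "opening": opening from 0.0 (shut) to 1.0 (fully open).
Only numpy, scipy, OpenCV 4.12 (cv2) and the standard library are available. Lean on these libraries where they do the work, as an engineer would, in place of code of your own. Each camera call takes 0.05 s, during which the arm holds its last target.

TASK

Show the trainee which piece to sand next and where: point down at the middle of the pine piece with one rounded end, fingertips a few centimetres above it, and stay there for two full seconds; then point down in the same way at the middle of the small metal work table in front of the sander's disc, again for two full seconds. Touch nothing at all, and do not bring the fingers down over the middle of any other thing lying on the bench. Finish with the hand drawn back, a hand's length or more from the work table.

Things in the scene. Friction and masses are not known exactly. Their poses are not given: they have to be found in the camera images.
- round_piece: The piece to point at: bare pine, one end (towards its +x) a full half-round of 30 mm radius, the other end square. Loose, lying flat on the bench; 100 x 60 mm seen from above, 22 mm thick. Origin at the centre of the 100 x 60 mm outline, on the underside; x along the length, z up.
- plain_piece: Another bare pine piece, a plain rectangle with two square ends; not to be pointed at. Loose, lying flat on the bench; 100 x 60 mm seen from above, 22 mm thick. Origin at the centre of the 100 x 60 mm outline, on the underside; x along the length, z up.
- notched_piece: Another bare pine piece, with a 35 x 30 mm square notch cut out of one corner; not to be pointed at. Loose, lying flat on the bench; 100 x 60 mm seen from above, 22 mm thick. Origin at the centre of the 100 x 60 mm outline, on the underside; x along the length, z up.
- holed_piece: Another bare pine piece, a rectangle with a 30 mm round hole through it; not to be pointed at. Loose, lying flat on the bench; 100 x 60 mm seen from above, 22 mm thick. Origin at the centre of the 100 x 60 mm outline, on the underside; x along the length, z up.
- cork_block: Cork sanding block, 100 x 55 mm, 36 mm high, loose; not to be pointed at. Origin at the centre of its underside, z up.
- wax_tin: Round metal tin, 68 mm across, 38 mm high, standing loose; not to be pointed at. These six loose things lie in mixed order to the right of the sander, centres at least 120 mm apart. Origin at the centre of its underside, z up.
- sander_table (a point): Middle of the top of the sander's work table: a level metal plate, 160 mm (x) by 100 mm (y), 120 mm above the bench, on the fixed blue disc sander at the robot's left. z up; +y points to the upright sanding disc, 150 mm across, its face 55 mm from this point. Behind the disc are a guard reaching 209 mm above the bench and the motor.
There are look-alikes about, which are no part of the job. What is shaped like the round_piece but orange, pink or turquoise is not meant.

How it is judged (in metres and radians):
On the way, in this order (a step that is already met when the one before it is completed fails the run):
1. the grasp point stays for 2 s above the round-ended piece, within 25 mm sideways of its middle and at most 95 mm above its top (fingertips up to about 75 mm above it) (horizontal distance between the grasp point and round_piece below 0.025 m and z of the grasp point in the frame of round_piece below 0.117 m), for 2 s.
2. then the grasp point stays for 2 s above the sander's work table, within 25 mm sideways of its middle and at most 95 mm above it (horizontal distance between the grasp point and sander_table below 0.025 m and z of the grasp point in the frame of sander_table below 0.095 m), for 2 s.
At the end, for the whole second after the job is handed in: both have been pointed at, in order; the grasp point is more than 150 mm from the middle of the sander's work table; the four pine pieces, the cork block and the tin lie still within 5 mm of where they started (distance between the grasp point and sander_table above 0.15 m and distance of each of round_piece, plain_piece, notched_piece, holed_piece, cork_block, wax_tin from where it was at the start of the episode below 0.005 m and linear speed of each of round_piece, plain_piece, notched_piece, holed_piece, cork_block, wax_tin below 0.02 m/s); the robot touches nothing.
It fails at once if the fingers or the arm touch anything (more than 0.5 N) (contact force between any of the fingers, the arm and anything else above 0.5 N).
It fails at once if a loose thing is lifted or pushed more than 5 mm (distance of any of round_piece, plain_piece, notched_piece, holed_piece, cork_block, wax_tin from where it was at the start of the episode above 0.005 m).
It fails at once if the hand points at a wrong thing: grasp point within 25 mm sideways of its middle and less than 60 mm above its top ((horizontal distance between the grasp point and plain_piece below 0.025 m and z of the grasp point in the frame of plain_piece below 0.082 m) or (horizontal distance between the grasp point and notched_piece below 0.025 m and z of the grasp point in the frame of notched_piece below 0.082 m) or (horizontal distance between the grasp point and holed_piece below 0.025 m and z of the grasp point in the frame of holed_piece below 0.082 m) or (horizontal distance between the grasp point and cork_block below 0.025 m and z of the grasp point in the frame of cork_block below 0.096 m) or (horizontal distance between the grasp point and wax_tin below 0.025 m and z of the grasp point in the frame of wax_tin below 0.098 m)).
It also fails if it takes over 46 s, if anything falls off the work surface, if the arm or the gripper's body presses on something with over 40 N, if the wrist force passes 120 N, or if a joint passes its speed limit or range.

## Working session

There is one attempt and no reset: what is moved stays moved. The work goes in short steps, each a Python script; the robot and the scene stay as the last script left them, time stands still between calls to the robot, and variables do not carry over. Pictures are saved under pics/ and viewed, and the job is handed in when it is done.

```bash
mkdir -p pics
python3 - <<'E'
from bench import bot, solve_ik, imaging
import cv2
for n in ("scene","top"):
    cv2.imwrite(f"pics/{n}0.png",imaging.capture(n))
    m=imaging.camera_model(n);print(n,m)
print(bot.get_state())
E
```

```text
scene {'K': array([[450.01570175,   0.        , 317.33435741],
       [  0.        , 450.01570175, 250.88791735],
       [  0.        ,   0.        ,   1.        ]]), 'position': array([1122.71828854, -593.1087289 ,  676.55415553]), 'rotation': array([ 9.70508533e-01, -6.80935735e-04,  7.95748730e-01])}
top {'K': array([[484.79485202,   0.        , 317.9140917 ],
       [  0.        , 484.79485202, 241.38893772],
       [  0.        ,   0.        ,   1.        ]]), 'position': array([ 343.16334977,    7.92046342, 1032.92518283]), 'rotation': array([ 0.17444805, -0.02240632, -1.57120176])}
{'t': 0.1, 'qpos': array([ 9.66807085e-01,  3.26867395e-01, -1.93485028e-01,  1.05203822e+00,
       -1.54464897e-05,  1.43659818e+00]), 'joint_velocities': array([ 0.00106078, -0.00167047,  0.00354532, -0.00202127, -0.00076646,
        0.00186257]), 'effort': array([ 8.85351565e-04, -4.44239581e+01,  2.63038999e+01,  7.89825775e-03,
       -1.04177268e-04,  2.47346617e-05]), 'tcp_pos': array([248.66984337, 489.97132782, 230.58101886]), 'orientation': array([-3.14001060e+00, -1.98005576e-04,  2.67180142e+00]), 'contact_force': array([ 0.36319484, -0.30267074, -1.22803838]), 'wrist_torque': array([-0.01968385, -0.02702081,  0.02769397]), 'opening': 1.0033343269114305}
```

View pics/scene0.png

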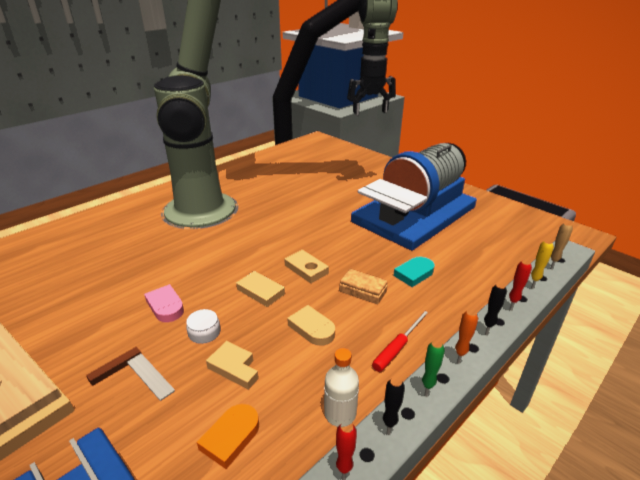

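View pics/top0.png

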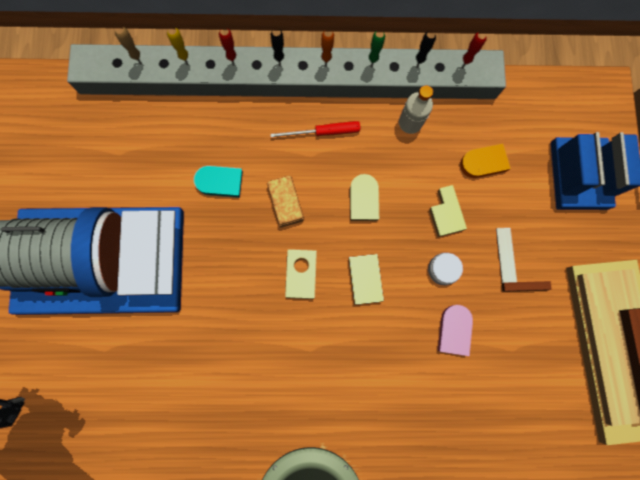

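Top view: the only pine piece with one rounded end is at (365,197). Things that could be confused with it:
- turquoise at (218,181), orange at (486,161) and pink at (457,330): right shape, wrong colour
- pine plain (366,279), holed (301,274) and notched (448,211): wrong shape

The sander's plate is at about (146,252). Next I'll measure and take one close crop.

```bash
cat > h.py <<'E'
import numpy as np, cv2
from scipy.spatial.transform import Rotation as R
from bench import bot, solve_ik, imaging
def ray(m,uv):
    K=m["K"];d=np.array([(uv[0]-K[0,2])/K[0,0],-(uv[1]-K[1,2])/K[1,1],-1.])
    return m["position"],R.from_euler("xyz",m["rotation"]).as_matrix()@d
def onplane(m,uv,z):
    p,d=ray(m,uv);return p+d*(z-p[2])/d[2]
def tri(ms,uvs):
    A=0;b=0;rs=[ray(m,u) for m,u in zip(ms,uvs)]
    for p,d in rs:
        d=d/np.linalg.norm(d);P=np.eye(3)-np.outer(d,d);A=A+P;b=b+P@p
    return np.linalg.solve(A,b)
E
python3 - <<'E'
from h import *
t=cv2.imread("pics/top0.png");s=cv2.imread("pics/scene0.png")
mt=imaging.camera_model("top");ms=imaging.camera_model("scene")
def blobs(im,lo,hi,roi,m,z,n):
    x0,y0,x1,y1=roi
    hsv=cv2.cvtColor(im,cv2.COLOR_BGR2HSV);k=cv2.inRange(hsv,lo,hi);mm=np.zeros_like(k);mm[y0:y1,x0:x1]=k[y0:y1,x0:x1]
    cs,_=cv2.findContours(mm,cv2.RETR_EXTERNAL,cv2.CHAIN_APPROX_NONE)
    for c in cs:
        if cv2.contourArea(c)<200: continue
        w=np.array([onplane(m,q[0],z)[:2] for q in c],np.float32)
        r=cv2.minAreaRect(w);print(n,cv2.boundingRect(c),cv2.contourArea(c),"rect",np.round(r[0]),np.round(r[1]),round(r[2]), )
for p in [(365,197),(366,279),(146,252),(158,252)]: print(cv2.cvtColor(t,cv2.COLOR_BGR2HSV)[p[1],p[0]])
blobs(t,(18,40,120),(35,140,255),(250,150,480,310),mt,22,"pine top")
blobs(s,(15,40,120),(35,170,255),(200,240,350,390),ms,22,"pine scene")
blobs(t,(0,0,150),(179,50,255),(110,195,185,310),mt,120,"plate top")
blobs(s,(0,0,150),(179,50,255),(340,165,440,225),ms,120,"plate scene")
a=cv2.resize(t[150:320,250:480],None,fx=3,fy=3);a=cv2.resize(a,(400,296))
b=cv2.resize(t[195:320,80:200],None,fx=3,fy=3);b=cv2.resize(b,(284,296))
c=cv2.resize(s[160:260,330:490],(400,250));d=cv2.resize(s[290:360,270:350],(284,250))
cv2.imwrite("pics/crop0.png",np.vstack([np.hstack([a,b]),np.hstack([c,d])]))
E
```

```text
[ 33  69 213]
[ 34  68 214]
[103  14 218]
[ 75   9 114]
pine top (349, 254, 35, 51) 1340.5 rect [ 442. -115.] [102.  61.] 7
pine top (285, 249, 32, 50) 1368.5 rect [453.  22.] [ 62. 102.] 88
pine top (431, 185, 36, 51) 1016.5 rect [ 591. -291.] [101.  61.] 15
pine top (350, 174, 30, 46) 1165.0 rect [ 621. -115.] [ 62. 100.] 89
pine scene (325, 366, 25, 24) 215.0 rect [ 752. -183.] [33. 65.] 10
pine scene (206, 340, 52, 47) 1262.0 rect [ 599. -295.] [109.  71.] 14
pine scene (287, 305, 49, 40) 1148.5 rect [ 628. -120.] [ 74. 113.] 90
pine scene (236, 271, 49, 35) 916.5 rect [ 453. -121.] [117.  75.] 7
pine scene (285, 249, 44, 33) 711.0 rect [463.  16.] [ 75. 121.] 87
plate top (158, 211, 17, 83) 1049.0 rect [484. 276.] [157.  26.] 1
plate top (117, 211, 41, 84) 2936.0 rect [483. 328.] [159.  69.] 1
plate scene (358, 179, 69, 32) 1010.5 rect [487. 311.] [162. 105.] 1
```

View pics/crop0.png

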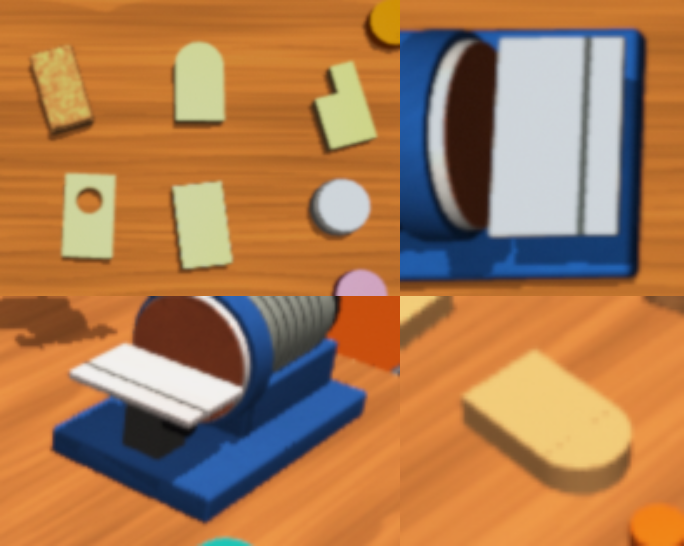

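The crop confirms it: one half-round end in bare pine, nothing else like it, centre about (621,-115). The two views put the plate centre at (484,312). I'll rise first, shut the fingers, travel high, and recheck with the wrist camera above the piece.

Run:
```python
from h import *
o=[np.pi,0,np.pi/2]
for p in ([249,490,350],[400,100,350],[621,-115,300],[621,-115,83],[484,312,330],[484,312,181],[350,100,350]): 
    q=solve_ik(p,o);print(p,None if q is None else np.round(q,2))
bot.movel([249,490,350])
bot.grip(0.0)
bot.movel([400,100,350],rot=o,max_speed=200)
bot.movel([621,-115,300],max_speed=200)
bot.dwell(.3)
m=imaging.camera_model("wrist");im=imaging.capture("wrist");cv2.imwrite("pics/w1.png",im)
print(m);p,d=ray(m,(320,240));print(onplane(m,(320,240),22))
s=bot.get_state();print(s["t"],s["tcp_pos"],s["orientation"],s["opening"])
```

```text
[249, 490, 350] [0.97 0.28 0.04 1.33 0.   2.54]
[400, 100, 350] [ 0.07  0.01 -0.28  1.29  0.    1.64]
[621, -115, 300] [-0.3   0.45  0.17  1.29  0.    1.27]
[621, -115, 83] [-0.3   0.6  -0.16  0.81  0.    1.27]
[484, 312, 330] [0.44 0.33 0.07 1.31 0.   2.02]
[484, 312, 181] [ 0.44  0.41 -0.2   0.96  0.    2.02]
[350, 100, 350] [ 0.07 -0.09 -0.37  1.29  0.    1.65]
{'K': array([[347.97194466,   0.        , 315.04046875],
       [  0.        , 347.97194466, 237.7683472 ],
       [  0.        ,   0.        ,   1.        ]]), 'position': array([619.68606611, -34.75291756, 442.07668838]), 'rotation': array([-0.31390017, -0.00128724,  0.0003194 ])}
[ 626.57938332 -174.10861667   22.        ]
6.1083 [ 620.92696505 -114.72860836  300.2746779 ] [3.14125973e+00 8.78307630e-05 1.57115806e+00] -0.0021685108508095767
```

View pics/w1.png

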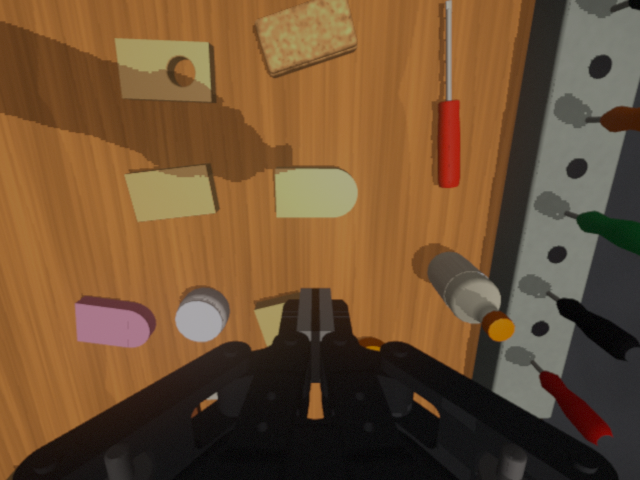

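The wrist view shows the round pine piece at about (316,192), with nothing crowding it: the bottle is at (465,290) and the tin at (202,315). I'll measure it, descend and dwell.

Run:
```python
from h import *
m=imaging.camera_model("wrist");im=cv2.imread("pics/w1.png")
u=[onplane(m,(275,192),22),onplane(m,(357,192),22),onplane(m,(316,168),22),onplane(m,(316,217),22)]
print(np.round(u))
c=np.array([(u[0][0]+u[1][0])/2,(u[2][1]+u[3][1])/2]);print(c)
assert np.hypot(*(c-[621,-115]))<8
bot.movel([*(c/2+np.array([621,-115])/2),83],max_speed=120)
bot.dwell(.3);s=bot.get_state();print(s["t"],s["tcp_pos"],s["contact_force"])
bot.dwell(2.6);s=bot.get_state();print(s["t"],s["tcp_pos"])
cv2.imwrite("pics/s2.png",imaging.capture("scene"))
```

```text
[[ 572. -113.   22.]
 [ 671. -113.   22.]
 [ 621.  -84.   22.]
 [ 621. -144.   22.]]
[ 621.4230671  -113.87627644]
8.3667 [ 621.33836099 -114.47038471   83.22644184] [ 0.02857657 -0.12752238 -0.37094572]
10.9667 [ 621.22330645 -114.44768013   83.00461549]
```

View pics/s2.png

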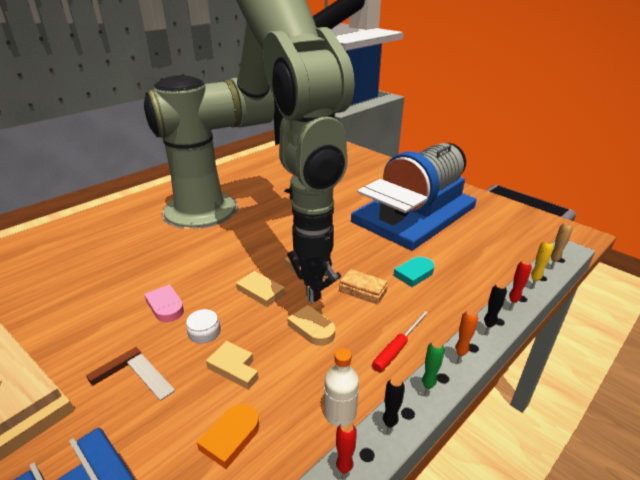

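The fingertips hover above the round piece and the hold is done. Next I'll go up and over to the table, with the hand turned so the wrist camera stays on the side away from the disc.

Run:
```python
from h import *
bot.movel([621,-114.5,350],max_speed=200)
bot.movel([500,60,350],max_speed=200)
o=[np.pi,0,-np.pi/2]
bot.move_ptp([500,60,350],o)
s=bot.get_state();print(s["t"],s["tcp_pos"],s["qpos"])
bot.movel([484,250,350],max_speed=200)
bot.dwell(.2)
m=imaging.camera_model("wrist");im=imaging.capture("wrist");cv2.imwrite("pics/w3.png",im)
hsv=cv2.cvtColor(im,cv2.COLOR_BGR2HSV);k=cv2.inRange(hsv,(0,0,130),(179,50,255))
cs,_=cv2.findContours(k,cv2.RETR_EXTERNAL,cv2.CHAIN_APPROX_NONE)
for c in cs:
    if cv2.contourArea(c)<1500: continue
    w=np.array([onplane(m,q[0],120)[:2] for q in c],np.float32);print(cv2.boundingRect(c),np.round(cv2.minAreaRect(w),0) if 0 else cv2.minAreaRect(w))
print(bot.get_state()["t"],m["position"])
```

```text
16.3583 [500.03823864  59.94574612 349.98442325] [-2.73648370e-02  1.87084442e-01 -7.62297263e-02  1.30749961e+00
  1.66666631e-05 -1.59787502e+00]
(245, 241, 139, 55) ((483.4692687988281, 327.7809753417969), (158.54888916015625, 67.5248794555664), 1.1430158615112305)
(243, 213, 143, 24) ((484.76593017578125, 275.4431457519531), (157.6576385498047, 25.146934509277344), 1.3178889751434326)
17.7083 [482.97151317 171.05035062 491.85389782]
```

View pics/w3.png

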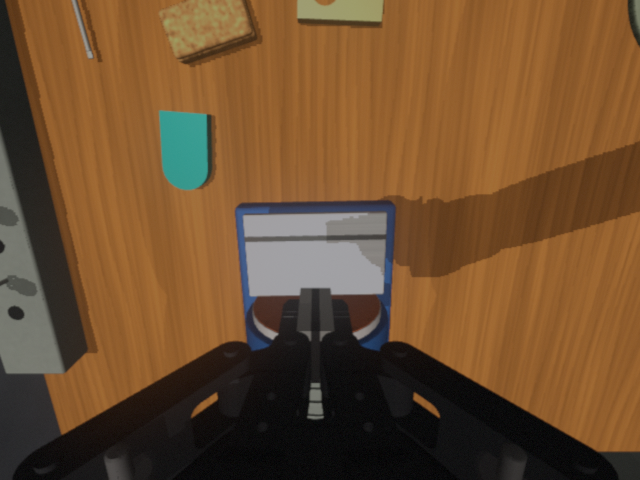

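The wrist view shows the plate across columns 245–384 and rows 213–296. That puts its centre at (484,312), agreeing with the other two views. Now I'll point at it, then draw back.

Run:
```python
from h import *
bot.movel([484,311,350],max_speed=150)
bot.movel([484,311,181],max_speed=110)
bot.dwell(.3);s=bot.get_state();print(s["t"],s["tcp_pos"],s["contact_force"])
cv2.imwrite("pics/s4.png",imaging.capture("scene"))
bot.dwell(2.5);s=bot.get_state();print(s["t"],s["tcp_pos"])
bot.movel([484,305,350],max_speed=150)
bot.movel([420,90,350],max_speed=200)
bot.dwell(.3)
s=bot.get_state();print(s["t"],s["tcp_pos"],s["contact_force"])
im=imaging.capture("top");cv2.imwrite("pics/t5.png",im)
```

```text
20.25 [484.10325636 311.04767421 181.23818401] [-0.7879122   0.72677289 -0.58137193]
22.8 [483.97522894 311.01010532 181.0118909 ]
25.65 [420.06671962  90.41578866 349.86185501] [-0.72006022  0.93394637  0.49536751]
```

View pics/s4.png

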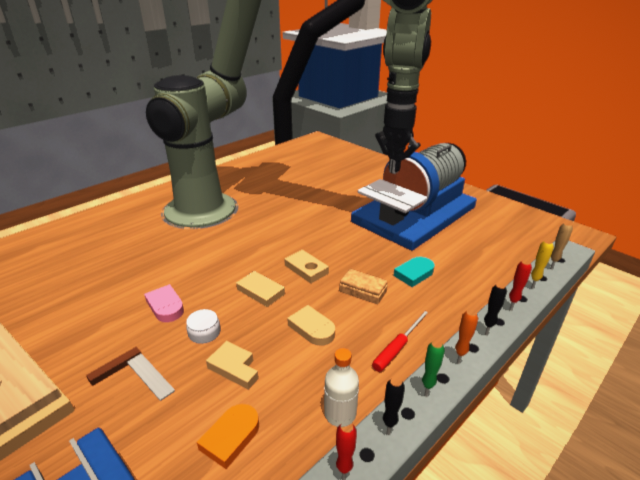

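View pics/t5.png

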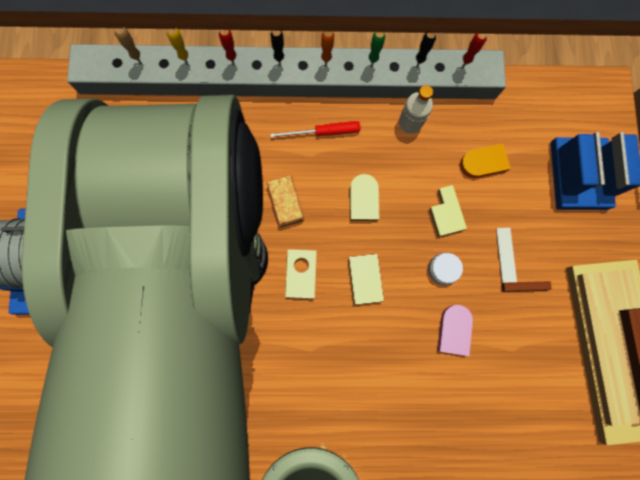

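The scene view shows the fingertips above the plate at about (395,170). The top view shows all six loose things at their starting pixels, for example the round piece at (365,197). The hand is clear and drawn back, so I'm handing in.

```bash
python3 -c "
from bench import bot
print(bot.sign_off())"
```

```text
the job is handed in; nothing more can be done
None
```

The job is handed in, and every check I made came out as intended; sign-off itself gives no verdict.

- **Round-ended pine piece:** with the fingers shut, I pointed down at its middle, about (621, -114) mm, for 2.6 s. The fingertips were about 61 mm above it.
- **Sander's work table:** I then pointed at its middle, about (484, 312) mm, for 2.5 s at the same height.
- **Drawn back:** the hand finished more than 300 mm from the work table, at about 26 s of the 46 s allowed.

**Last checks:** the top, scene and wrist views agreed on the work table to about 3 mm. The top and wrist views agreed on the piece to about 1 mm. The scene view put it about 9 mm away, because its colour mask also took in the piece's sides, so I did not use it there. The force readings I took stayed below about 1.3 N with no sign of contact, and that includes a drift the sensor already showed before the first move. By eye, the last top picture showed all six loose things where they started.

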